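Lay out the drinks board on the kitchen island

ROBOT

A 6-joint arm with a two-finger parallel gripper is mounted at the origin on a cart in front of the work surface, level with it; the furniture and walls round the work are solid. World frame = base frame: x ahead of the robot, y to its left, z up, the work surface at z = 0. Lengths are in m, angles in rad, forces in N, time in s.
With the tool pointing down it reaches from about 0.325 to 0.775 m from the base axis. Payload 5.5 kg.
Tool frame: the origin (TCP) lies between the finger pads; the fingertips stand 8 mm ahead of it and the grasp point (between the pads) lies 11 mm behind it (tcp_to_tips is the distance from the TCP to the fingertips, in m); z points along the fingers, y is the line along which they close (so a half turn about z gives the same grasp; the last joint's range is limited). The gripper opens to 88 mm and grips with 3 to 60 N. Pads are 20 mm wide; open, the fingers measure 115 mm over their backs; the gripper's body (75 mm by 178 mm) begins 61 mm behind the grasp point.
Start: joints at [1.195, 0.091, 1.231, -0, 1.82, -0.057], TCP at [0.188, 0.57, 0.231] pointing down, gripper open.
Joint ranges: [-2.87, 2.87], [-0.86, 2.18], [0.17, 2.46], [-1.51, 4.65], [0.06, 2.69], [-2.65, 2.65]. Speed limits (rad/s): [2.57, 2.57, 3.01, 3.14, 3.14, 3.14].

INTERFACE

Orientations are given as a unit quaternion [w, x, y, z].
In Python, from bench import * gives the robot as it stands. Calls block until the motion is done:
- move_to(position, orientation): joint-space move of the TCP to a pose.
- move_l(position, speed=0.15, orientation=None): straight line of the TCP; orientation=None keeps the orientation; speed is the mean speed in m/s.
- movej(angles): joint-space move.
- gripper_open() and close(): open the fingers fully, or close them until they stop; the grip force is fixed at half the most.
- hold(seconds).
- inverse_kinematics(position, orientation): joint angles nearest the present ones, or None.
- state(): the state.
- get_image(name): name is "scene" or "side" or "wrist"; returns a dict with "frame" (400x640x3 uint8, blue, green, red), "depth" (400x640 float32, m along the optical axis (not along the pixel's ray), 0 where there is no reading), "camera_matrix" (3x3 intrinsics, pixels), "view" (4x4, takes a point from world to camera coordinates). Camera axes: x right, y up, looking along -z (the intrinsics and any distortion apply to the point x, -y, -z); pixel columns grow to the right and rows downward; lengths in m; the calibration is good to about 2 mm. A picture is of the moment at which its call begins.
A pose or a line that the arm cannot do raises IKError and nothing moves.
- job_done(): hands the job in; it is judged then, once.
The state is a dict: "time": time; "joint_pos": joint angles; "dq": joint speeds; "joint_torque": joint torques, N m; "ee_pos": TCP position; "ee_rot": TCP orientation; "ft_force": force on the tool from outside, world axes, zero at the start; "moment": the same for the moment, N m; "finger_gap": finger opening in m; "finger_force": force on a finger pad.
Only numpy, scipy, OpenCV 4.12 (cv2) and the standard library are available. Lean on these libraries where they do the work, as an engineer would, in place of code of your own. Each camera call takes 0.05 s, during which the arm holds its last target. There are 200 camera calls.

TASK

Lay out the wooden board for serving drinks: stand the steel bar measure in the middle of the square slate coaster and set the tealight in the middle of the round cork mat. Stand the steel bottle stopper on the bare wood midway between the coaster and the mat, in line with their middles, and the black stopper on the bare wood directly in front of the slate coaster (on the robot's side), midway between the coaster's front edge and the board's front edge. Everything stands upright and is let go; leave the red kitchen timer where it is.

Things in the scene. Friction and masses are not known exactly. Their poses are not given: they have to be found in the camera images.
- board: Pale wooden board, 180 mm (x) by 290 mm (y), 12 mm thick, fixed on the worktop; dark bow handles lie flat at its ends (160 mm from its centre). Origin: centre of its underside; z up; x away from the robot (front edge at x = -90 mm). Slate coaster and cork mat lie on it at x = +37 mm, y = +85 and -85 mm; which is on which side changes.
- spot_mid (a point): Point on the board's upper face (12 mm above the worktop) midway between the middles of the slate coaster and the cork mat; axes as the board's.
- slate: Dark grey square slate coaster, 97 x 97 x 7 mm, fixed flat on the board. Origin: centre of its underside; its upper face is 7 mm above that (19 mm above the worktop). Axes parallel to the board's (x away from the robot): its front edge is at x = -48 mm, and the bare wood in front of it reaches to x = -127 mm.
- cork_mat: Round tan cork mat, 96 mm across, 6 mm thick, fixed flat on the board. Origin: centre of its underside; its upper face is 6 mm above that (18 mm above the worktop).
- measure: Shiny steel double-cone bar measure (jigger) standing upright, waisted, 42 mm across its rims, 78 mm tall, 0.095 kg, loose. Origin: centre of its underside, z up. The fingers meet it as a solid about 42 mm wide at every height; grip it in its upper half.
- tealight: Tealight candle in a shallow silvery metal cup, 38 mm across, 15 mm tall, about 14 g, loose. Origin: centre of its underside, z up.
- stopper_steel: Bright steel bottle stopper standing on its head, 60 mm tall: a round head 34 mm across from 0 to 23 mm height, above it a slim ribbed cone 20 mm across, to be gripped. 0.07 kg, loose. Origin: centre of its underside, z up.
- stopper_black: Black bottle stopper of the same shape and size as the steel one: head 34 mm across below (0 to 23 mm height), slim cone 20 mm across above, to be gripped; 60 mm tall, 0.07 kg, loose. Origin: centre of its underside, z up.
- timer: Bystander: red and cream wind-up kitchen timer, 66 mm across, 55 mm tall, loose. Origin: centre of its underside. Leave it alone.
- wine_rack: Obstacle: tall thin dark iron wine rack, fixed, 640 mm high, left of and behind the board; it does not move. In world terms it fills about x 0.51 to 0.87 m, y -0.02 to 0.30 m (below 15 mm right of y = 0.08 m), and its iron arms reach forward to x = 0.54 m at y 0.12 to 0.17 m, 0.29 to 0.51 m up. Swing the arm past on the robot's side of it. Origin: centre of its foot.
There are look-alikes about, which are no part of the job. What is shaped like the measure but purple is not meant. Leave any pink look-alike of the tealight alone.

How it is judged:
By the outcome, as a careful person would: the job done as asked, in the order asked, and still so for the second after the job is handed in, with the robot touching nothing.
It also fails if it takes over 109 s, if anything falls off the work surface, if the arm or the gripper's body presses on something with over 40 N, if the wrist force passes 120 N, or if a joint passes its speed limit or range.

## Working session

There is one attempt and no reset: what is moved stays moved. The work goes in short steps, each a Python script; the robot and the scene stay as the last script left them, time stands still between calls to the robot, and variables do not carry over. Pictures are saved under pics/ and viewed, at most 14 in all, crops included, and the job is handed in when it is done.

```bash
ls; mkdir -p pics; python3 - <<'E'
from bench import *
import cv2,numpy as np
for n in("scene","side","wrist"):
    g=get_image(n); cv2.imwrite(f"pics/{n}0.png",g["frame"]); np.savez(f"{n}0.npz",**g)
    v=g["view"]; print(n,np.round(-v[:3,:3].T@v[:3,3],3),np.round(-v[2,:3],2),g["camera_matrix"][0,0],[k for k in g])
print(state())
E
```

```text
pics
scene [-0.084 -0.571  0.886] [ 0.55  0.4  -0.74] 438.30260929074296 ['frame', 'depth', 'camera_matrix', 'view']
side [ 0.446 -0.944  0.622] [ 0.11  0.81 -0.57] 419.267848089292 ['frame', 'depth', 'camera_matrix', 'view']
wrist [0.123 0.593 0.384] [ 0.24 -0.08 -0.97] 339.65372403785665 ['frame', 'depth', 'camera_matrix', 'view']
{'time': 0.15, 'joint_pos': array([ 1.19530007e+00,  9.17045906e-02,  1.23158136e+00,  1.27510039e-06,
        1.81981251e+00, -5.66977894e-02]), 'dq': array([-0.00088385, -0.00232735, -0.00301479, -0.00128551, -0.00073076,
       -0.00039504]), 'joint_torque': array([ 9.82774654e-04, -4.47046816e+01, -4.06907094e+01,  6.98955730e-02,
        2.74125254e-02, -1.05392896e-04]), 'ee_pos': array([0.18797883, 0.5695731 , 0.2297712 ]), 'ee_rot': array([-1.62040846e-04,  1.58724885e-01,  9.87322563e-01, -7.35261380e-04]), 'ft_force': array([-0.13859372, -0.52817013, -0.60034827]), 'moment': array([ 0.01721562, -0.09048783, -0.03144935]), 'finger_force': 0.0, 'finger_gap': 0.08788491674016506}
```

View pics/scene0.png

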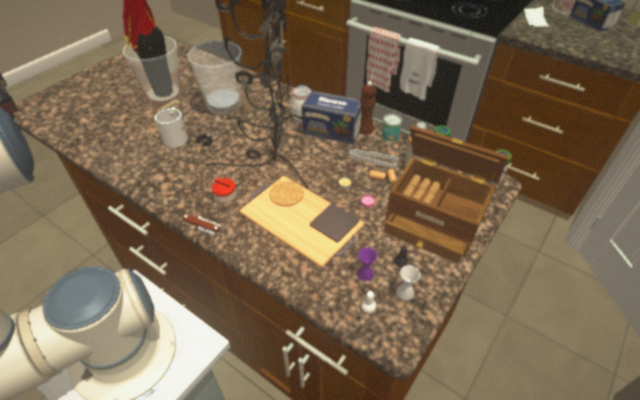

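View pics/side0.png

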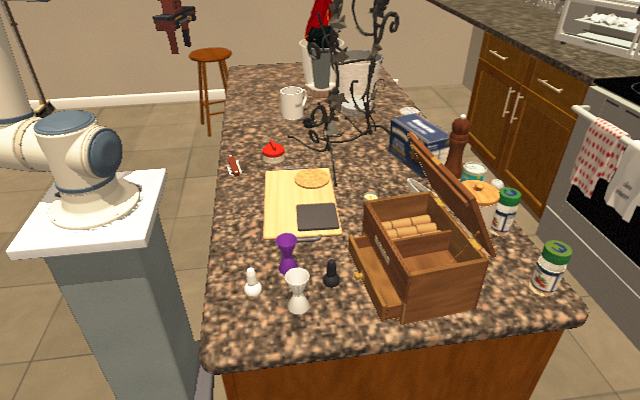

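Scene: board with cork at (287,193) and slate at (337,222); steel measure (406,282), steel stopper (369,300), black stopper (402,255), purple decoy (367,263), pink decoy (368,201), and the tealight probably at (345,182). Side view: measure (297,290), steel stopper (252,282), black (331,273), tealight about (370,197). Next I'll get rough points from both depth and rays.

```bash
cat > h.py <<'E'
import cv2,numpy as np
def ray(g,u,v):
    K=g["camera_matrix"];V=g["view"];R=V[:3,:3]
    d=np.array([(u-K[0,2])/K[0,0],-(v-K[1,2])/K[1,1],-1.0])
    return -R.T@V[:3,3],R.T@d
def onz(g,u,v,z):
    o,d=ray(g,u,v);return o+d*(z-o[2])/d[2]
def dep(g,u,v):
    o,d=ray(g,u,v);return o+d*g["depth"][int(round(v)),int(round(u))]
def tri(rays):
    A=np.zeros((3,3));b=np.zeros(3)
    for o,d in rays:
        d=d/np.linalg.norm(d);P=np.eye(3)-np.outer(d,d);A+=P;b+=P@o
    p=np.linalg.solve(A,b)
    return p,[np.linalg.norm(np.cross(p-o,d/np.linalg.norm(d))) for o,d in rays]
def cloud(g):
    K=g["camera_matrix"];V=g["view"];R=V[:3,:3];h,w=g["depth"].shape
    u,v=np.meshgrid(np.arange(w),np.arange(h))
    d=np.stack([(u-K[0,2])/K[0,0],-(v-K[1,2])/K[1,1],-np.ones((h,w))],-1)
    P=(d*g["depth"][...,None])@R-R.T@V[:3,3]
    P[g["depth"]==0]=np.nan
    return P
E
python3 - <<'E'
from h import *
S=np.load("scene0.npz");D=np.load("side0.npz")
pts=dict(measure=((410,271),(297,277)),steel=((369,292),(252,271)),black=((403,249),(331,265)),tea=((345,182),(371,197)),pink=((368,201),(371,200)),cork=((287,193),(312,178)),slate=((337,222),(318,216)),timer=((224,187),(273,150)))
for k,(a,b) in pts.items():
    p,e=tri([ray(S,*a),ray(D,*b)]);print(k,np.round(dep(S,*a),3),np.round(dep(D,*b),3),np.round(p,3),np.round(e,3))
a=cv2.resize(S["frame"][160:320,230:450],None,fx=3.6,fy=3.6,interpolation=cv2.INTER_CUBIC);cv2.imwrite("pics/sc.png",a)
a=cv2.resize(D["frame"][155:325,225:415],None,fx=3.5,fy=3.5,interpolation=cv2.INTER_CUBIC);cv2.imwrite("pics/dc.png",a)
E
```

```text
measure [ 0.491 -0.403  0.066] [ 0.481 -0.396  0.062] [ 0.481 -0.407  0.076] [0.002 0.002]
steel [ 0.396 -0.355  0.056] [ 0.399 -0.365  0.059] [ 0.398 -0.354  0.049] [0.001 0.001]
black [ 0.544 -0.358  0.055] [ 0.549 -0.367  0.055] [ 0.551 -0.356  0.045] [0.001 0.001]
tea [ 0.698 -0.093  0.006] [ 0.699 -0.091  0.008] [ 0.698 -0.093  0.008] [0.001 0.001]
pink [ 0.673 -0.186  0.005] [ 0.649 -0.263  0.124] [ 0.657 -0.195  0.054] [0.021 0.021]
cork [0.56  0.011 0.013] [0.56  0.004 0.019] [0.56  0.01  0.015] [0.001 0.001]
slate [ 0.552 -0.165  0.015] [ 0.552 -0.167  0.022] [ 0.551 -0.165  0.018] [0.002 0.002]
timer [0.456 0.147 0.041] [0.463 0.136 0.042] [0.463 0.156 0.03 ] [0.001 0.001]
```

View pics/sc.png

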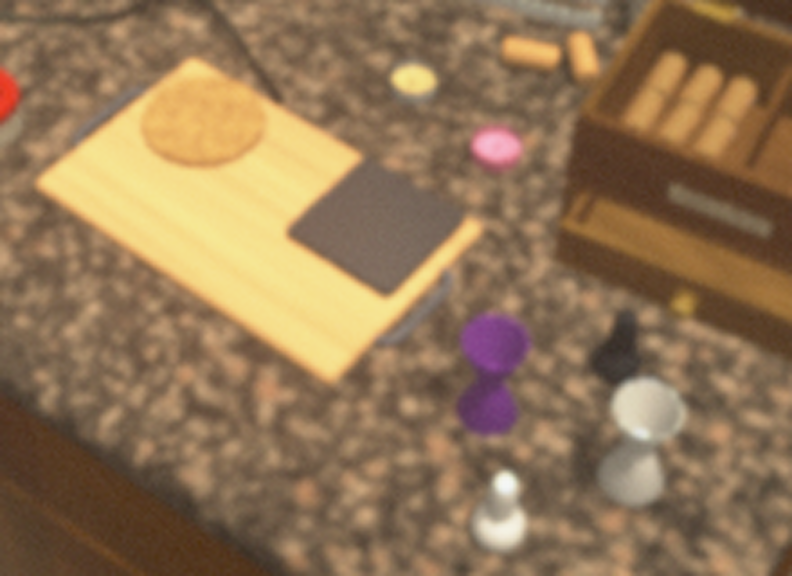

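View pics/dc.png

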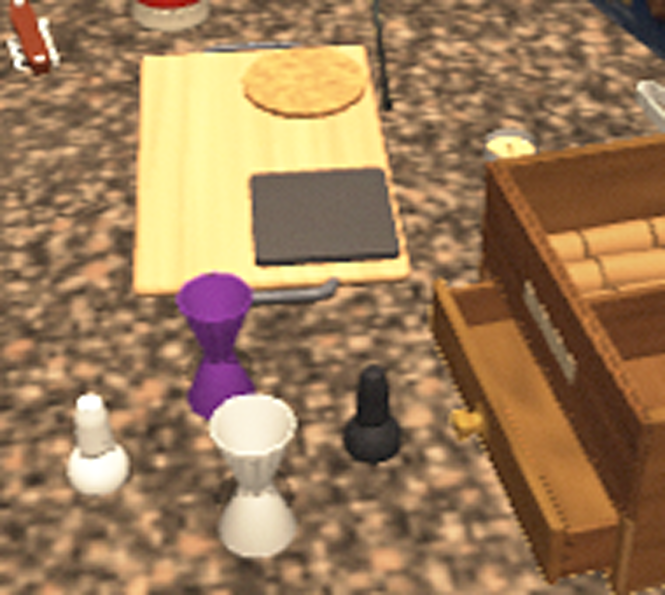

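Sizes and heights agree. The tealight (yellow wax, silver cup) is visible beside the pink decoy. I'll retract on the robot's side of the rack and take two closer wrist views.

```bash
cat >> h.py <<'E'
def Q(close_deg):  # tool down, closing axis at this world bearing
    t=np.radians(close_deg+90)/2
    return [0,np.cos(t),np.sin(t),0]
E
python3 - <<'E'
from bench import *
from h import *
S=np.load("scene0.npz");D=np.load("side0.npz")
for g in(S,D):
    P=cloud(g).reshape(-1,3);
    m=(P[:,0]>.48)&(P[:,0]<.75)&(P[:,1]>-.05)&(P[:,1]<.17)&(P[:,2]>.03)&(P[:,2]<.6)
    p=P[m]
    for a in np.arange(0,.6,.1):
        q=p[(p[:,2]>=a)&(p[:,2]<a+.1)]
        if len(q):print("rack z",round(a,1),len(q),q.min(0).round(3),q.max(0).round(3))
move_l([.13,.40,.30],.3)
q=state()["joint_pos"].copy();q[0]=-.3;movej(q)
for i,p in enumerate([(.42,-.28,.34),(.50,-.10,.34)]):
    b=np.degrees(np.arctan2(p[1],p[0]))
    move_to(p,Q(0));hold(.3)
    g=get_image("wrist");np.savez(f"w{i}.npz",**g);cv2.imwrite(f"pics/w{i}.png",g["frame"])
print(state()["joint_pos"],state()["time"])
E
```

```text
rack z 0.0 413 [ 0.48  -0.001  0.03 ] [0.737 0.17  0.1  ]
rack z 0.1 445 [0.559 0.039 0.101] [0.75 0.17 0.2 ]
rack z 0.2 388 [0.574 0.05  0.2  ] [0.75 0.17 0.3 ]
rack z 0.3 643 [0.567 0.066 0.3  ] [0.75 0.17 0.4 ]
rack z 0.4 524 [0.547 0.063 0.4  ] [0.75 0.17 0.5 ]
rack z 0.5 106 [0.545 0.06  0.5  ] [0.625 0.159 0.517]
rack z 0.0 461 [ 0.48  -0.002  0.03 ] [0.739 0.17  0.1  ]
rack z 0.1 695 [0.562 0.037 0.101] [0.75 0.17 0.2 ]
rack z 0.2 493 [0.574 0.052 0.2  ] [0.75 0.17 0.3 ]
rack z 0.3 727 [0.569 0.062 0.3  ] [0.75 0.17 0.4 ]
rack z 0.4 268 [0.614 0.073 0.4  ] [0.75  0.17  0.443]
[-2.65879305e-01 -9.92980664e-02  1.22429995e+00 -8.56744835e-05
  2.01659981e+00 -2.64298989e-01] 5.275
```

View pics/w0.png

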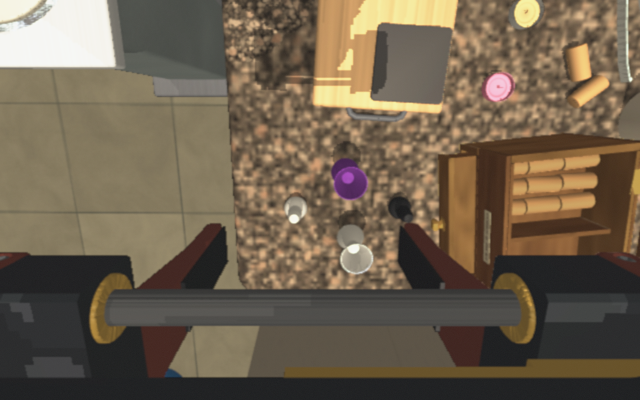

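View pics/w1.png

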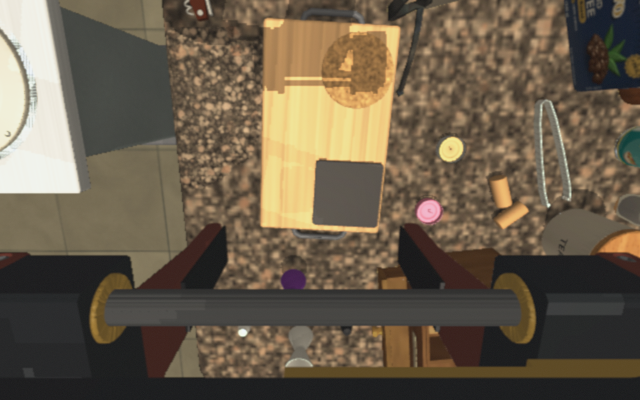

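w0: steel measure rim (356,259), steel stopper tip (294,218), black stopper (400,208), purple (350,183), slate (411,64). w1: board (262–400, 18–232), slate (348,194), cork (358,70), tealight (451,149), pink (428,211). Now precise values from masks and contours.

```bash
cat > m.py <<'E'
from h import *
G={k:np.load(f) for k,f in dict(scene="scene0.npz",side="side0.npz",w0="w0.npz",w1="w1.npz").items()}
C={k:cloud(g) for k,g in G.items()}
# loose objects: top part pixels per view -> centroid -> triangulate
R=dict(measure=((.481,-.405),.078,.035),steel=((.398,-.358),.060,.025),black=((.548,-.36),.060,.025),tea=((.698,-.093),.015,.03),purple=((.455,-.29),.078,.05))
for n,((x,y),h,r) in R.items():
    rays=[]
    for k,P in C.items():
        if k=="w1" and n!="tea": continue
        d=np.hypot(P[...,0]-x,P[...,1]-y)
        m=(d<r)&(P[...,2]>h-(.008 if n!="tea" else .009))&(P[...,2]<h+.02)
        vv,uu=np.nonzero(m)
        if len(uu)<4: print(n,k,"few",len(uu));continue
        (cu,cv_),rad=cv2.minEnclosingCircle(np.c_[uu,vv].astype(np.float32))
        rays.append(ray(G[k],cu,cv_))
        print(n,k,len(uu),"top",np.nanmax(P[m][:,2]).round(3),"extent",np.round(P[m].min(0)[:2],3),np.round(P[m].max(0)[:2],3),"on plane",onz(G[k],cu,cv_,h)[:2].round(3))
    if len(rays)>1:
        p,e=tri(rays);print("  TRI",p.round(4),np.round(e,4))
# board and slate
for k in("scene","side","w0","w1"):
    f=G[k]["frame"];hsv=cv2.cvtColor(f,cv2.COLOR_BGR2HSV);P=C[k]
    near=(abs(P[...,0]-.52)<.14)&(abs(P[...,1]+.08)<.2)&(P[...,2]<.035)
    s=((hsv[...,1]<70)&(hsv[...,2]<110)&(hsv[...,2]>30)&(abs(P[...,0]-.552)<.07)&(abs(P[...,1]+.165)<.07)&(P[...,2]>.010)&(P[...,2]<.03)).astype(np.uint8)
    s=cv2.morphologyEx(s,cv2.MORPH_OPEN,np.ones((3,3)))
    b=(near&(hsv[...,0]>8)&(hsv[...,0]<30)&(hsv[...,1]>70)&(hsv[...,2]>150)).astype(np.uint8)
    b=cv2.morphologyEx(b,cv2.MORPH_OPEN,np.ones((5,5)))
    for nm,mm,z in(("slate",s,.019),("board",b|s,.012)):
        cs=cv2.findContours(mm,0,1)[0]
        if not cs: continue
        c=max(cs,key=cv2.contourArea)[:,0]
        W=np.array([onz(G[k],u,v,z)[:2] for u,v in c],np.float32)
        print(k,nm,[np.round(t,4) for t in cv2.minAreaRect(W)],"z med",np.nanmedian(P[...,2][mm>0]).round(4))
    o=(near&(hsv[...,0]>5)&(hsv[...,0]<18)&(hsv[...,1]>90)&(np.hypot(P[...,0]-.56,P[...,1]-.008)<.065)).astype(np.uint8)
    o=cv2.morphologyEx(o,cv2.MORPH_CLOSE,np.ones((5,5)));o=cv2.morphologyEx(o,cv2.MORPH_OPEN,np.ones((5,5)))
    cs=cv2.findContours(o,0,1)[0]
    if cs:
        c=max(cs,key=cv2.contourArea)[:,0];W=np.array([onz(G[k],u,v,.018)[:2] for u,v in c],np.float32)
        print(k,"cork",[np.round(t,4) for t in cv2.fitEllipse(W)],"z",np.nanmedian(P[...,2][o>0]).round(4))
E
python3 m.py
```

```text
measure scene 94 top 0.079 extent [ 0.455 -0.429] [ 0.497 -0.387] on plane [ 0.476 -0.408]
measure side 198 top 0.081 extent [ 0.458 -0.431] [ 0.499 -0.388] on plane [ 0.479 -0.41 ]
measure w0 283 top 0.081 extent [ 0.459 -0.428] [ 0.501 -0.385] on plane [ 0.48  -0.407]
  TRI [ 0.4791 -0.4075  0.0747] [0.0011 0.0005 0.0014]
steel scene 34 top 0.059 extent [ 0.384 -0.365] [ 0.398 -0.352] on plane [ 0.388 -0.361]
steel side 57 top 0.061 extent [ 0.387 -0.37 ] [ 0.402 -0.357] on plane [ 0.394 -0.367]
steel w0 101 top 0.061 extent [ 0.389 -0.363] [ 0.403 -0.349] on plane [ 0.396 -0.354]
  TRI [ 0.3944 -0.3576  0.0498] [0.0006 0.0011 0.0014]
black scene 26 top 0.059 extent [ 0.54  -0.365] [ 0.551 -0.353] on plane [ 0.542 -0.36 ]
black side 53 top 0.062 extent [ 0.542 -0.369] [ 0.557 -0.353] on plane [ 0.548 -0.367]
black w0 101 top 0.06 extent [ 0.543 -0.364] [ 0.557 -0.348] on plane [ 0.549 -0.354]
  TRI [ 0.5507 -0.357   0.0501] [0.001  0.0006 0.0013]
tea scene 81 top 0.015 extent [ 0.672 -0.112] [ 0.715 -0.075] on plane [ 0.689 -0.096]
tea side 114 top 0.019 extent [ 0.676 -0.112] [ 0.
[... 747 characters left out ...]
709]), np.float64(125.4505)] z 0.0154
side board [array([ 0.5107, -0.0742]), array([0.3097, 0.1934]), np.float64(80.8863)] z med 0.0131
side cork [array([ 0.608 , -0.0084]), array([0.0157, 0.0429]), np.float64(170.3981)] z 0.0119
w0 slate [array([ 0.5497, -0.1554]), array([0.0911, 0.0947]), np.float64(86.6975)] z med 0.0198
w0 board [array([ 0.5155, -0.1537]), array([0.1929, 0.1501]), np.float64(0.0886)] z med 0.0124
w1 slate [array([ 0.5501, -0.1558]), array([0.0942, 0.0936]), np.float64(86.6923)] z med 0.0196
w1 board [array([ 0.5173, -0.0696]), array([0.2912, 0.1905]), np.float64(88.217)] z med 0.0126
w1 cork [array([0.5553, 0.0168]), array([0.0982, 0.1166]), np.float64(79.7668)] z 0.0177
```

```bash
python3 - <<'E'
from h import *
S=np.load("scene0.npz");D=np.load("side0.npz");W1=np.load("w1.npz")
def ev(n,g,c,z,off,s):
    w=np.array([onz(g,u/s+off[0],v/s+off[1],z)[:2] for u,v in c])
    e=np.roll(w,-1,0)-w
    print(n,"ctr",w.mean(0).round(4),"sides",np.linalg.norm(e,axis=1).round(3),"bearings",np.degrees(np.arctan2(e[:,1],e[:,0])).round(1))
ev("slate scene",S,[(367,158),(468,213),(386,295),(290,233)],.019,(230,160),3.6)
ev("board scene",S,[(192,58),(484,228),(332,382),(38,185)],.012,(230,160),3.6)
ev("slate side",D,[(250,174),(387,168),(398,258),(258,264)],.019,(225,155),3.5)
ev("board side",D,[(140,57),(365,46),(408,275),(134,292)],.012,(225,155),3.5)
# wrist: depth/colour edges of cork and board (enlarged picture)
a=cv2.resize(W1["frame"][0:250,240:420],None,fx=2.4,fy=2.4,interpolation=cv2.INTER_CUBIC)
cv2.imwrite("pics/w1c.png",a)
E
```

```text
slate scene ctr [ 0.5455 -0.1623] sides [0.091 0.098 0.089 0.094] bearings [-91.3 176.8  85.9  -1.6]
board scene ctr [ 0.5125 -0.0766] sides [0.288 0.176 0.283 0.175] bearings [-93.1 176.6  86.7  -1.9]
slate side ctr [ 0.5504 -0.1645] sides [0.096 0.1   0.091 0.1  ] bearings [ -4.4 -96.  175.3  87.3]
board side ctr [ 0.5173 -0.0787] sides [0.181 0.288 0.176 0.289] bearings [ -3.4 -93.8 176.9  87.1]
```

View pics/w1c.png

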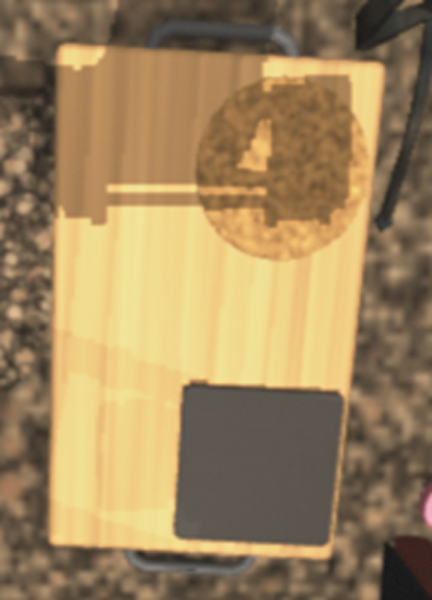

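w1 crop: board corners ≈ (60,45),(384,63),(330,557),(50,545), slate (182,383),(344,392),(330,544),(175,538), cork circle spanning (195–372, 75–262).

```bash
python3 - <<'E'
from h import *
W1=np.load("w1.npz");print(W1["camera_matrix"].round(1), np.load("side0.npz")["camera_matrix"].round(1))
def ev(n,g,c,z):
    w=np.array([onz(g,u/2.4+240,v/2.4,z)[:2] for u,v in c]);e=np.roll(w,-1,0)-w
    print(n,"ctr",w.mean(0).round(4),"sides",np.linalg.norm(e,axis=1).round(3),"bearings",np.degrees(np.arctan2(e[:,1],e[:,0])).round(1))
ev("slate",W1,[(182,383),(344,392),(330,544),(175,538)],.019)
ev("board",W1,[(60,45),(384,63),(330,557),(50,545)],.012)
ev("cork",W1,[(195,170),(283,75),(372,170),(283,262)],.018)
print(onz(W1,451,149,.015),onz(W1,428,211,.015))
for k in("scene0","side0","w0","w1"):
    g=np.load(k+".npz");P=cloud(g)
    # depth cloud: slate top patch & table patch heights, fit slopes
    for n,(x0,x1,y0,y1) in dict(slate=(.52,.58,-.19,-.13),table=(.36,.42,-.2,-.1),table2=(.63,.68,-.15,-.05),wood=(.45,.48,-.18,-.02)).items():
        m=(P[...,0]>x0)&(P[...,0]<x1)&(P[...,1]>y0)&(P[...,1]<y1)
        print(k,n,m.sum(),np.nanmedian(P[m][:,2]).round(4) if m.any() else None)
    # slate footprint from depth step: points with z> between wood and slate
    m=(P[...,2]>.001)
    # pink decoy centroid by colour
    hsv=cv2.cvtColor(g["frame"],cv2.COLOR_BGR2HSV);m=(hsv[...,0]>155)&(hsv[...,0]<175)&(hsv[...,1]>70)&(abs(P[...,0]-.67)<.05)&(abs(P[...,1]+.186)<.05)
    print(k,"pink",m.sum(),np.median(P[m],0).round(4) if m.any() else None)
E
```

```text
[[339.7   0.  312.2]
 [  0.  339.7 193.6]
 [  0.    0.    1. ]] [[419.3   0.  315.9]
 [  0.  419.3 196.6]
 [  0.    0.    1. ]]
slate ctr [ 0.551  -0.1559] sides [0.096 0.095 0.096 0.096] bearings [ -3.3 -92.3 177.5  87.5]
board ctr [ 0.5189 -0.0701] sides [0.176 0.286 0.176 0.286] bearings [ -3.  -93.2 177.3  86.6]
cork ctr [0.5612 0.0126] sides [0.067 0.07  0.068 0.07 ] bearings [  45.6  -43.6 -134.   135.4]
[ 0.69596881 -0.09129503  0.015     ] [ 0.67119714 -0.18281607  0.015     ]
scene0 slate 398 0.0174
scene0 table 829 -0.0017
scene0 table2 458 -0.0021
scene0 wood 552 0.0101
scene0 pink 50 [ 0.6744 -0.1867  0.0063]
side0 slate 385 0.0206
side0 table 670 0.0012
side0 table2 412 0.0012
side0 wood 462 0.0131
side0 pink 0 None
w0 slate 2184 0.0198
w0 table 3407 0.0005
w0 table2 2343 0.0005
w0 wood 1909 0.0124
w0 pink 110 [ 0.6755 -0.1899  0.0091]
w1 slate 1659 0.0196
w1 table 2589 0.0003
w1 table2 2383 0.0003
w1 wood 22731 0.4291
w1 pink 226 [ 0.6739 -0.1848  0.0085]
```

```bash
cat > act.py <<'E'
from bench import *
from h import *
def rep(t): 
    s=state();print(t,"t",round(s["time"],1),"p",s["ee_pos"].round(4),"gap",round(s["finger_gap"],4),"ff",round(float(s["finger_force"]),1),"F",s["ft_force"].round(1))
def pick(x,y,z,c,up=.14):
    move_to([x,y,up],Q(c));move_l([x,y,z],.12);rep("at");close();rep("closed")
    move_l([x,y,up+.04],.15);rep("lifted")
def place(x,y,z,c,via=.18,up=.16):
    move_to([x,y,via],Q(c));move_l([x,y,z+.012],.12);move_l([x,y,z],.04);rep("down");gripper_open();hold(.2)
    move_l([x,y,up],.12);rep("up")
def look(i,p,c=0):
    move_to(p,Q(c));hold(.3);g=get_image("wrist");np.savez(f"w{i}.npz",**g);cv2.imwrite(f"pics/w{i}.png",g["frame"]);return g
E
python3 - <<'E'
from act import *
for k in("scene0","side0","w1"):
    P=cloud(np.load(k+".npz")).reshape(-1,3)
    m=(P[:,0]>.49)&(P[:,0]<.66)&(P[:,1]>-.06)&(P[:,1]<.09)&(P[:,2]>.035)&(P[:,2]<.35);p=P[m]
    print(k,len(p),p[::max(1,len(p)//8)].round(3).tolist() if len(p) else "")
    m=(P[:,0]>.55)&(P[:,0]<.66)&(P[:,1]>-.45)&(P[:,1]<-.22)&(P[:,2]>.07)&(P[:,2]<.35);p=P[m]
    print(" box",len(p),p.min(0).round(3),p.max(0).round(3)) if len(p) else 0
pick(.4795,-.407,.050,0)
place(.5505,-.1570,.0705,-3.3)
look(2,(.50,-.13,.34))
rep("look")
E
```

```text
scene0 479 [[0.621, 0.078, 0.348], [0.637, 0.075, 0.21], [0.62, 0.086, 0.19], [0.625, 0.087, 0.16], [0.633, 0.079, 0.131], [0.561, 0.042, 0.178], [0.577, 0.044, 0.153], [0.613, 0.06, 0.075], [0.616, 0.017, 0.036]]
 box 1427 [ 0.628 -0.45   0.07 ] [ 0.66  -0.261  0.127]
side0 764 [[0.623, 0.076, 0.348], [0.656, 0.08, 0.212], [0.648, 0.076, 0.197], [0.642, 0.071, 0.186], [0.605, 0.068, 0.17], [0.572, 0.041, 0.165], [0.62, 0.078, 0.13], [0.641, 0.07, 0.115], [0.62, 0.007, 0.037]]
 box 1328 [ 0.631 -0.45   0.07 ] [ 0.66  -0.262  0.129]
w1 1165 [[0.566, 0.051, 0.188], [0.594, 0.056, 0.167], [0.632, 0.067, 0.116], [0.617, 0.064, 0.116], [0.586, 0.051, 0.157], [0.584, 0.048, 0.151], [0.618, 0.052, 0.074], [0.616, 0.031, 0.058], [0.619, 0.007, 0.036]]
 box 743 [ 0.634 -0.403  0.07 ] [ 0.66  -0.272  0.128]
at t 7.5 p [ 0.48   -0.4073  0.0511] gap 0.088 ff 0.0 F [-0.1 -0.4  0.3]
closed t 8.3 p [ 0.4795 -0.407   0.05  ] gap 0.0418 ff 30.0 F [-0.3  0.  -0.2]
lifted t 9.3 p [ 0.4792 -0.4067  0.1785] gap 0.0418 ff 30.0 F [-0.2  0.3 -1.1]
down t 11.8 p [ 0.5503 -0.1569  0.0702] gap 0.0419 ff 30.0 F [-0.2 -0.1 -1.1]
up t 13.7 p [ 0.5501 -0.1569  0.159 ] gap 0.0882 ff 0.0 F [-0.2  0.1 -1.2]
look t 14.9 p [ 0.5    -0.1301  0.3387] gap 0.0876 ff 0.0 F [ 0.3 -0.3 -0.5]
```

View pics/w2.png

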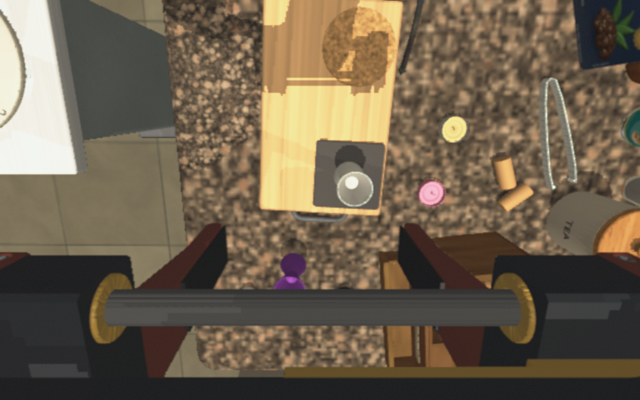

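The measure stands on the slate (rim at (354,188), slate (350,174)). Checking its offset relative to the slate in this same image. The rack also has a low scroll near the cork (x≥0.56, y≈0.04, z≈0.17), plus a foot rod at (0.618, 0.007–0.03, ~0.05), so I'll handle the tealight with a tilted, rotated grip.

```bash
cat > chk.py <<'E'
from h import *
def slate(g):
    P=cloud(g);hsv=cv2.cvtColor(g["frame"],cv2.COLOR_BGR2HSV)
    s=((hsv[...,1]<70)&(hsv[...,2]<110)&(hsv[...,2]>20)&(abs(P[...,0]-.552)<.065)&(abs(P[...,1]+.158)<.065)&(P[...,2]>.014)&(P[...,2]<.025)).astype(np.uint8)
    s=cv2.morphologyEx(s,cv2.MORPH_OPEN,np.ones((3,3)))
    v,u=np.nonzero(s);W=np.array([onz(g,a,b,.019)[:2] for a,b in zip(u,v)],np.float32)
    return cv2.minAreaRect(W)
def top(g,x,y,r,zlo,zhi):
    P=cloud(g);m=(np.hypot(P[...,0]-x,P[...,1]-y)<r)&(P[...,2]>zlo)&(P[...,2]<zhi)
    q=P[m].astype(np.float32);c,rad=cv2.minEnclosingCircle(q[:,:2]);return np.round(c,4),round(rad,4),q[:,2].max().round(4)
E
python3 - <<'E'
from chk import *
from bench import *
g=np.load("w2.npz");print("slate",slate(g),"measure",top(g,.55,-.157,.035,.088,.11))
for n in("scene","side"):
    s=get_image(n);np.savez(n+"1.npz",**s);print(n,"measure",top(s,.55,-.16,.04,.088,.11),"slate",slate(s))
E
```

```text
Traceback (most recent call last):
  File "chk.py", line 10, in top
    q=P[m].astype(np.float32);c,rad=cv2.minEnclosingCircle(q[:,:2]);return np.round(c,4),round(rad,4),q[:,2].max().round(4)
                                    ~~~~~~~~~~~~~~~~~~~~~~^^^^^^^^^
cv2.error: OpenCV(4.12.0) /io/opencv/modules/imgproc/src/shapedescr.cpp:201: error: (-215:Assertion failed) count >= 0 && (depth == CV_32F || depth == CV_32S) in function 'minEnclosingCircle'
```

```bash
sed -i 's/q\[:,:2\])/np.ascontiguousarray(q[:,:2]))/' chk.py
python3 - <<'E'
from chk import *
from bench import *
g=np.load("w2.npz");print("slate",slate(g),"measure",top(g,.55,-.157,.035,.088,.11))
for n in("scene","side"):
    s=get_image(n);np.savez(n+"1.npz",**s);print(n,"measure",top(s,.55,-.16,.04,.088,.11),"slate",slate(s))
E
```

```text
slate ((0.550106406211853, -0.1558946669101715), (0.09396787732839584, 0.09343051165342331), 86.71343994140625) measure (array([ 0.5508, -0.1565]), 0.0215, np.float32(0.0995))
scene measure (array([ 0.5473, -0.1577]), 0.0228, np.float32(0.0976)) slate ((0.5467665195465088, -0.16102558374404907), (0.08779045194387436, 0.09258483350276947), 86.47932434082031)Traceback (most recent call last):
  File "<stdin>", line 5, in <module>
  File "chk.py", line 7, in slate
    return cv2.minAreaRect(W)
           ~~~~~~~~~~~~~~~^^^
cv2.error: OpenCV(4.12.0) /io/opencv/modules/imgproc/src/convhull.cpp:143: error: (-215:Assertion failed) total >= 0 && (depth == CV_32F || depth == CV_32S) in function 'convexHull'
```

Measure is within about 1 mm of the slate's middle. Now the tealight with the tilted grip.

```bash
cat > tilt.py <<'E'
from act import *
from scipy.spatial.transform import Rotation
def tq(b,tilt):
    b=np.radians(b);a=np.radians(tilt);t=np.array([np.cos(b),np.sin(b),0]);n=np.array([-t[1],t[0],0])
    zt=np.array([0,0,-np.cos(a)])+np.sin(a)*n
    x,y,z,w=Rotation.from_matrix(np.c_[np.cross(t,zt),t,zt]).as_quat()
    return np.array([w,x,y,z]),zt,n
E
python3 - <<'E'
from tilt import *
from chk import *
s=np.load("side1.npz") if __import__("os").path.exists("side1.npz") else get_image("side")
print("side measure",top(s,.55,-.16,.04,.09,.115))
q,z,n=tq(-50,20);print(q,z)
tea=np.array([.697,-.0915,0])-.0013*n;cork=np.array([.5605,.0133,0])-.0013*n
a=tea+[0,0,.0135];b=cork+[0,0,.0135+.018+.0005]
for p in(a,a+[0,0,.14],b,b-.10*z):
    j=inverse_kinematics(p,q);print(p.round(3),None if j is None else j.round(2))
try:
    move_to(a+[0,0,.14],q)
    rep("above")
    move_l(a,.12);rep("at");close();rep("closed");move_l(a+[0,0,.14],.15);rep("lift")
except IKError as e: print("IK",e)
g=get_image("wrist");np.savez("w3.npz",**g);cv2.imwrite("pics/w3.png",g["frame"])
E
```

```text
side measure (array([ 0.5488, -0.1602]), 0.023, np.float32(0.1007))
[-0.05939117  0.92541658  0.33682409  0.16317591] [ 0.26200263  0.21984631 -0.93969262]
[ 0.696 -0.092  0.014] [-0.32  0.25  1.48  0.31  1.24  0.47]
[ 0.696 -0.092  0.154] [-0.32  0.17  1.32  0.3   1.47  0.55]
[0.56  0.012 0.032] [-0.2  -0.18  1.89  0.29  1.23  0.6 ]
[ 0.533 -0.01   0.126] [-0.26 -0.31  1.82  0.29  1.43  0.6 ]
above t 16.0 p [ 0.6962 -0.0925  0.1549] gap 0.0877 ff 0.0 F [0.  0.3 0.8]
at t 17.3 p [ 0.6967 -0.0925  0.0149] gap 0.0878 ff 0.0 F [-0.  -0.1  0.1]
closed t 18.2 p [ 0.696  -0.0923  0.0135] gap 0.0369 ff 30.0 F [ 0.3  0.3 -0.6]
lift t 19.3 p [ 0.6954 -0.0922  0.1517] gap 0.0363 ff 30.0 F [-0.3 -0.1 -0.6]
```

View pics/w3.png

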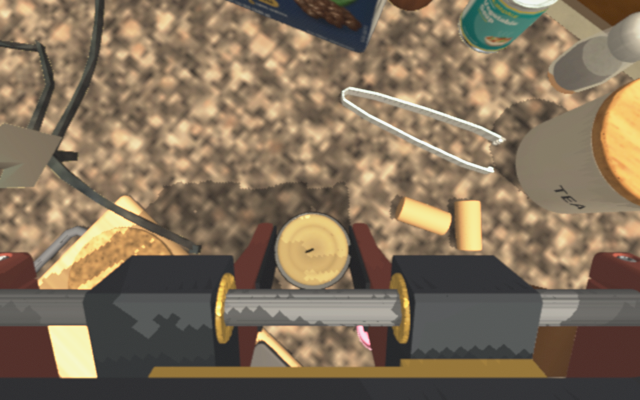

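```bash
python3 - <<'E'
from tilt import *
g=get_image("wrist");q,z,n=tq(-50,20)
s=state();p=s["ee_pos"];t=np.array([.643,-.766,0]);xt=np.cross(t,z)
hsv=cv2.cvtColor(g["frame"],cv2.COLOR_BGR2HSV);P=cloud(g)
rel=P-p;T=np.stack([rel@xt,rel@t,rel@z],-1)
m=(abs(T[...,2])<.03)&(abs(T[...,1])<.0175)&(abs(T[...,0])<.05)
print(m.sum(),"tool-frame min",T[m].min(0).round(4),"max",T[m].max(0).round(4))
Pm=P[m]; print("world",Pm.min(0).round(4),Pm.max(0).round(4),"p",p.round(4))
# plane of the wax
w=m&(hsv[...,0]>15)&(hsv[...,0]<35)&(hsv[...,1]>50);A=P[w];c=A.mean(0);print(w.sum(),"normal",np.linalg.svd(A-c)[2][2].round(3),"centre",c.round(4),"rel tool",[round(float((c-p)@k),4) for k in(xt,t,z)])
rep("")
E
```

```text
4604 tool-frame min [-0.0193 -0.0175 -0.03  ] max [0.0197 0.0175 0.0184]
world [ 0.6771 -0.1112  0.1389] [ 0.7148 -0.0721  0.1835] p [ 0.6954 -0.0922  0.1515]
4109 normal [-0.011  0.006 -1.   ] centre [ 0.696  -0.091   0.1463] rel tool [-0.0006, -0.0005, 0.0053]
 t 19.4 p [ 0.6954 -0.0922  0.1515] gap 0.0367 ff 30.0 F [-0.6 -0.2 -0.3]
```

The tealight is held level and centred. Placing it on the cork along the tilted axis.

```bash
python3 - <<'E'
from tilt import *
q,z,n=tq(-50,20)
cork=np.array([.5605,.0133,0])-.0013*n;b=cork+[0,0,.0135+.018+.0005]
move_l(b-.10*z,.2);rep("pre");move_l(b-.015*z,.12);rep("near");move_l(b,.04);rep("down")
gripper_open();hold(.2);rep("open");move_l(b-.11*z,.12);rep("out")
look(4,(.46,-.15,.34));rep("look")
E
python3 - <<'E'
from chk import *
g=np.load("w4.npz");P=cloud(g)
print("slate",slate(g));print("measure",top(g,.55,-.157,.035,.088,.11));print("tea",top(g,.5605,.0133,.03,.027,.05))
E
```

```text
pre t 20.4 p [ 0.5338 -0.0098  0.1262] gap 0.0364 ff 30.0 F [ 0.5 -0.1  0.1]
near t 21.3 p [0.556  0.009  0.0468] gap 0.0363 ff 30.0 F [-0.6 -0.4  0. ]
down t 21.8 p [0.5593 0.0125 0.0317] gap 0.0362 ff 30.0 F [-0.5  0.9 -0. ]
open t 22.9 p [0.5595 0.0125 0.032 ] gap 0.0877 ff 0.0 F [-0.1  1.6 -0. ]
out t 24.0 p [ 0.5303 -0.0115  0.1343] gap 0.0877 ff 0.0 F [-0.  -0.6  0.1]
look t 25.4 p [ 0.46   -0.1498  0.3394] gap 0.0879 ff 0.0 F [ 0.9  0.5 -0.4]
slate ((0.5500757694244385, -0.1560632288455963), (0.09407515823841095, 0.0945705994963646), 86.64280700683594)
measure (array([ 0.5508, -0.1565]), 0.0215, np.float32(0.0998))
tea (array([0.5601, 0.0143]), 0.0193, np.float32(0.0367))
```

View pics/w4.png

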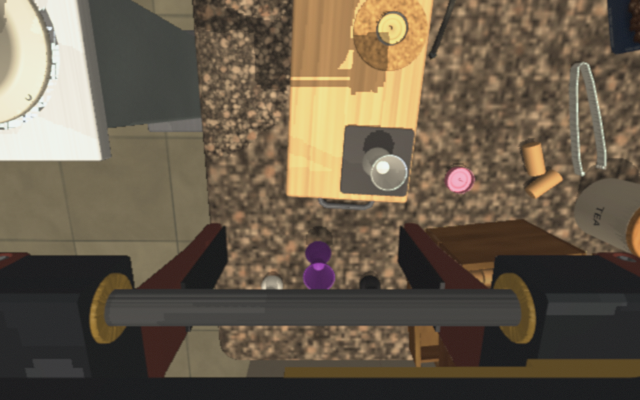

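Tealight sits centred on the cork (392,28), with no contact forces seen. Now the two stoppers.

```bash
python3 - <<'E'
from act import *
pick(.3955,-.357,.036,0)
place(.5553,-.0713,.0485,-3.3)
pick(.5495,-.3565,.036,90)
place(.4629,-.1507,.0485,90)
look(5,(.46,-.15,.34));rep("look")
s=get_image("side");cv2.imwrite("pics/s5.png",cv2.resize(s["frame"][100:325,200:420],None,fx=2.6,fy=2.6));np.savez("s5.npz",**s)
E
python3 - <<'E'
from chk import *
g=np.load("w5.npz")
print("slate",slate(g));print("measure",top(g,.55,-.157,.035,.088,.11));print("tea",top(g,.5605,.0133,.03,.027,.05))
print("steel",top(g,.5553,-.0713,.025,.060,.09),"black",top(g,.4629,-.1507,.025,.060,.09))
E
```

```text
at t 27.5 p [ 0.396  -0.3574  0.0371] gap 0.0879 ff 0.0 F [ 0.  -0.2  0.4]
closed t 28.6 p [ 0.3955 -0.357   0.036 ] gap 0.0178 ff 30.0 F [ 0.2  0.2 -0.1]
lifted t 29.7 p [ 0.3952 -0.3566  0.1786] gap 0.0176 ff 30.0 F [ 0.1  0.1 -0.9]
down t 32.6 p [ 0.5551 -0.0712  0.0481] gap 0.0174 ff 30.0 F [ 1.3 -0.4 -0.6]
up t 35.0 p [ 0.5549 -0.0712  0.1588] gap 0.0875 ff 0.0 F [-0.2  0.4  0.3]
at t 37.8 p [ 0.55   -0.3569  0.0372] gap 0.0877 ff 0.0 F [-0.2 -0.5  0. ]
closed t 38.9 p [ 0.5495 -0.3566  0.036 ] gap 0.0178 ff 30.0 F [-1.2 -0.4 -1. ]
lifted t 40.0 p [ 0.5491 -0.3562  0.1784] gap 0.0175 ff 30.0 F [-0.4 -0.  -0.7]
down t 42.5 p [ 0.4627 -0.1506  0.0483] gap 0.0176 ff 30.0 F [ 0.9  0.4 -0.6]
up t 44.9 p [ 0.4625 -0.1505  0.1589] gap 0.0879 ff 0.0 F [ 0.2 -1.1  0.4]
look t 46.7 p [ 0.46   -0.15    0.3398] gap 0.0881 ff 0.0 F [ 0.1  0.5 -0.5]
slate ((0.5497715473175049, -0.1560758352279663), (0.09397201240062714, 0.09462857246398926), 86.73149871826172)
measure (array([ 0.5505, -0.1563]), 0.0214, np.float32(0.0997))
tea (array([0.5603, 0.014 ]), 0.0194, np.float32(0.0364))
steel (array([ 0.5556, -0.0715]), 0.0089, np.float32(0.0735)) black (array([ 0.4642, -0.1503]), 0.0089, np.float32(0.0732))
```

View pics/w5.png

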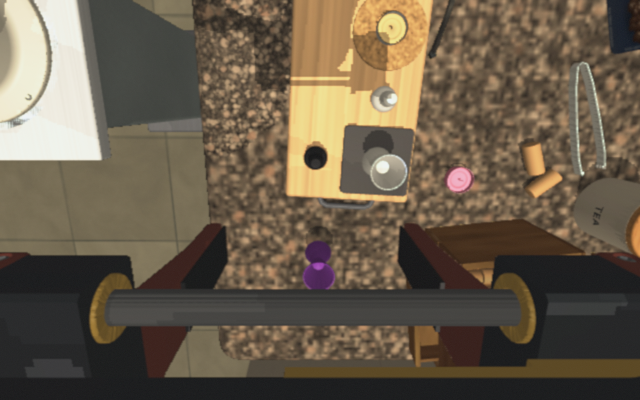

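View pics/s5.png

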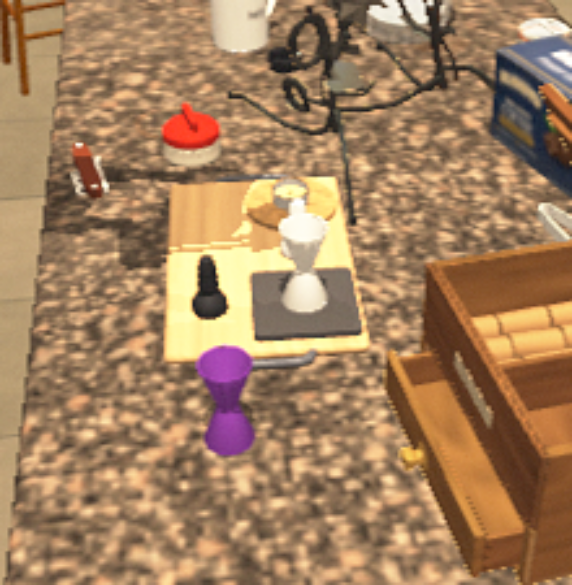

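All four items stand upright within about 1–2 mm of target. In the w5 view the steel stopper is at (385,98), the black stopper at (315,157) and the measure at (388,172); the purple and pink decoys and the timer are untouched.

```bash
python3 -c "
from bench import *
print(job_done())"
```

```text
the job is handed in; nothing more can be done
None
```

The job is handed in: the measure is on the slate, the tealight on the cork, and both stoppers are on the bare wood. In the last wrist image everything was upright and within about 2 mm of target, at 47 s of the 109 s allowed, and the timer and look-alikes were left alone.

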